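# Test the card clips and clear the worn ones

## Task

Some of the three card clips on the worktop have worn springs. Test each one by taking its card by the coloured bar and pulling gently and steadily straight up with about 5 N (half a kilo): if the card slides, draw it right out and stand it in a slot of the wooden card box; if the clip holds, stop pulling, let go and leave that card seated in its clip. Do not knock the clips or the jar, tin and mug standing around.

Things in the scene. Friction and masses are not known exactly. Their poses are not given: they have to be found in the camera images.
- card_a: loose white stiff card, 4 mm thick (x), 52 wide (y), with a red grip bar along its top (14 mm thick in x, 56 in y, 16 high, centre 72 mm above the origin; 80 mm tall in all), about 40 g. Origin: middle of its lower edge; z up the card. Starts upright in clip a, lower edge 40 mm above the worktop, free after rising 26 mm.
- clip_a: fixed clip: wooden foot 64 x 74 x 22 mm, steel jaws 36 mm wide up to 75 mm. Origin: under the foot's centre, z up. Card stands at x = 0 in its frame; back jaw at +x, sprung jaw at -x. Clips look alike: a worn one lets the card slide at 2 to 4 N, a good one holds to at least 7 N (at most 13). At least one is good, at least one worn; which differs and is not seen while the card is in.
- clip_a_lip (a point): inner edge of the sprung jaw's lip of clip a, 66 mm above the worktop; its x in the clip's frame is -2 mm with a card in, about -1 mm in an emptied worn clip (stays open 3 mm), +2 mm in an emptied good clip (shut).
- card_b: loose white stiff card, 4 mm thick (x), 52 wide (y), with a yellow grip bar along its top (14 mm thick in x, 56 in y, 16 high, centre 72 mm above the origin; 80 mm tall in all), about 40 g. Origin: middle of its lower edge; z up the card. Starts upright in clip b, lower edge 40 mm above the worktop, free after rising 26 mm.
- clip_b: fixed clip: wooden foot 64 x 74 x 22 mm, steel jaws 36 mm wide up to 75 mm. Origin: under the foot's centre, z up. Card stands at x = 0 in its frame; back jaw at +x, sprung jaw at -x. Clips look alike: a worn one lets the card slide at 2 to 4 N, a good one holds to at least 7 N (at most 13). At least one is good, at least one worn; which differs and is not seen while the card is in.
- clip_b_lip (a point): inner edge of the sprung jaw's lip of clip b, 66 mm above the worktop; its x in the clip's frame is -2 mm with a card in, about -1 mm in an emptied worn clip (stays open 3 mm), +2 mm in an emptied good clip (shut).
- card_c: loose white stiff card, 4 mm thick (x), 52 wide (y), with a blue grip bar along its top (14 mm thick in x, 56 in y, 16 high, centre 72 mm above the origin; 80 mm tall in all), about 40 g. Origin: middle of its lower edge; z up the card. Starts upright in clip c, lower edge 40 mm above the worktop, free after rising 26 mm.
- clip_c: fixed clip: wooden foot 64 x 74 x 22 mm, steel jaws 36 mm wide up to 75 mm. Origin: under the foot's centre, z up. Card stands at x = 0 in its frame; back jaw at +x, sprung jaw at -x. Clips look alike: a worn one lets the card slide at 2 to 4 N, a good one holds to at least 7 N (at most 13). At least one is good, at least one worn; which differs and is not seen while the card is in.
- clip_c_lip (a point): inner edge of the sprung jaw's lip of clip c, 66 mm above the worktop; its x in the clip's frame is -2 mm with a card in, about -1 mm in an emptied worn clip (stays open 3 mm), +2 mm in an emptied good clip (shut).
- card_box: fixed open wooden card box, 106 (x) x 84 (y) x 45 mm high outside, walls and the two dividers 4 mm thick, floor about 4 mm; the dividers run along y and make three slots, each about 30 mm (x) x 76 mm (y), centred at x = -34, 0 and +34 mm. Origin: centre of the underside.
- spice_jar: loose spice jar with yellow lid, 45 mm across, 100 tall, origin under its centre; leave alone
- tin: loose food tin, 75 mm across, 58 tall, origin under its centre; leave alone
- mug: loose white mug, 89 mm across (120 with handle), 98 tall, origin under its centre; leave alone
There are look-alikes about, which are no part of the job. What is shaped like the card_a but orange or turquoise is not meant.

How it is judged:
By the outcome, as a careful person would: the job done as asked, in the order asked, and still so for the second after the job is handed in, with the robot touching nothing.
It also fails if it takes over 70 s, if anything falls off the work surface, if the arm or the gripper's body presses on something with over 40 N, if the wrist force passes 120 N, or if a joint passes its speed limit or range.

## Robot

A 7-joint arm with a two-finger parallel gripper is mounted at the origin on a cart in front of the work surface, level with it; the furniture and walls round the work are solid. World frame = base frame: x ahead of the robot, y to its left, z up, the work surface at z = 0. Lengths are in m, angles in rad, forces in N, time in s.
With the tool pointing down it reaches from about 0.4 to 0.85 m from the base axis. Payload 10.4 kg.
Tool frame: the origin (TCP) lies on the mounting face of the last link; the fingertips stand 182 mm ahead of it and the grasp point (between the pads) lies 164 mm ahead of it; z points along the fingers, y is the line along which they close (so a half turn about z gives the same grasp; the last joint's range is limited). The gripper opens to 87 mm and grips with 3 to 60 N. Pads are 19 mm wide; open, the fingers measure 117 mm over their backs; the gripper's body (75 mm by 190 mm) begins 51 mm behind the grasp point.
Start: joints at [-1.237, 0.332, -0.065, 1.46, 0.022, 1.35, -0.088], TCP at [0.218, 0.586, 0.405] pointing down, gripper open.
Joint ranges: [-2.6, 2.6], [-0.5, 2.12], [-1.47, 1.34], [0.16, 2.42], [-1.27, 4.41], [0.06, 2.06], [-2.6, 2.6]. Speed limits (rad/s): [2.22, 2.22, 2.79, 2.79, 3.14, 3.14, 3.14].

## Interface

Orientations are given as a rotation vector (axis times angle).
In Python, from plant import * gives the robot as it stands.
- The arm moves only by the shell command python3 -m inch 'ROWS' [FORCE]. ROWS is JSON, a list of rows, each a list of 3 entries, a list of its own where there are three numbers: the turn, a rotation vector about the tool's x, y, z in rad, then the shift along the tool's x, y, z in m, then the gripper command: -1 is fully open, 1 is shut, values between are in proportion. A call has 1 to 5 rows; each row is the pose to reach, as a shift and turn from the pose commanded when the call began, along the tool's axes at that moment; what a row does not reach only later rows make up. A row lasts 1/8 s, in which the tool goes at most 62.5 mm and 10.7 degrees, less where a joint would pass 70% of its speed; a pose out of reach is approached as far as the arm can. A call with a gripper value outside its range is refused whole. The fingers move at their own pace and stop on an object; FORCE is the grip in N (left out, the last holds). Time passes only in rows, so rows that repeat a pose let the fingers close. It gives the time, the measured TCP pose, the force, the opening and the grip force at its end, in the units of the state.
- read_state(): the state, without advancing time (a new reading comes with each control period).
- read_camera(name): name is "side" or "top" or "wrist"; returns a dict with "pixels" (400x640x3 uint8, red, green, blue), "range_z" (400x640 float32, m along the optical axis (not along the pixel's ray), 0 where there is no reading), "camera_matrix" (3x3 intrinsics, pixels), "xyz" and "rotation" of the camera in the world. Camera axes: x right, y up, looking along -z (the intrinsics and any distortion apply to the point x, -y, -z); pixel columns grow to the right and rows downward; lengths in m; the calibration is good to about 2 mm. A picture is of the moment at which its call begins.
- hand_in(): hands the job in; it is judged then, once.
The state is a dict: "clock": time; "qpos": joint angles; "joint_velocities": joint speeds; "joint_efforts": joint torques, N m; "ee_pos": TCP position; "ee_rot": TCP orientation; "wrist_force": force on the tool from outside, world axes, zero at the start; "moment": the same for the moment, N m; "width": finger opening in m; "grip_force": force on a finger pad.
Only numpy, scipy, OpenCV 4.12 (cv2) and the standard library are available. Lean on these libraries where they do the work, as an engineer would, in place of code of your own. Each camera call takes 0.05 s, during which the arm holds its last target. There are 200 camera calls.

## Working session

There is one attempt and no reset: what is moved stays moved. The work goes in short steps, Python scripts to look and compute and a shell command to move; the robot and the scene stay as the last step left them, time stands still between calls to the robot, and variables do not carry over. Pictures are saved under pics/ and viewed, at most 10 in all, crops included, and the job is handed in when it is done.

```bash
ls; mkdir -p pics
cat > h.py <<'E'
from plant import *
import numpy as np, cv2
from scipy.spatial.transform import Rotation as R
def snap(n):
    c=read_camera(n); K=np.array(c["camera_matrix"]); rot=np.array(c["rotation"]); 
    if rot.shape!=(3,3): rot=R.from_rotvec(rot).as_matrix()
    z=c["range_z"]; v,u=np.mgrid[:400,:640]
    X=(u-K[0,2])/K[0,0]*z; Y=(v-K[1,2])/K[1,1]*z
    P=np.stack([X,-Y,-z],-1)@rot.T+np.array(c["xyz"])
    P[z==0]=np.nan
    return c["pixels"],P,c
E
python3 - <<'E'
from h import *
s=read_state(); print({k:np.round(v,3) for k,v in s.items()})
ims=[]
for n in("top","side"):
    im,P,c=snap(n); cv2.imwrite(f"pics/{n}0.png",im[...,::-1]); print(n,c["camera_matrix"],c["xyz"],c["rotation"],[k for k in c])
    np.save(f"{n}0.npy",P)
E
```

```text
pics
{'clock': np.float64(0.0), 'qpos': array([-1.237,  0.333, -0.065,  1.461,  0.022,  1.35 , -0.089]), 'joint_velocities': array([-0.   , -0.001,  0.   , -0.   ,  0.002, -0.001, -0.   ]), 'joint_efforts': array([-1.0000e-03, -6.2324e+01,  2.4000e-02, -3.8992e+01, -6.1000e-02,
        3.9000e-02,  0.0000e+00]), 'ee_pos': array([0.218, 0.586, 0.404]), 'ee_rot': array([-5.570e-01, -3.092e+00,  2.000e-03]), 'wrist_force': array([ 0.183, -0.105, -0.184]), 'moment': array([-0.01 ,  0.022,  0.053]), 'grip_force': np.float64(0.0), 'width': np.float64(0.087)}
top [[467.11850122   0.         320.66011359]
 [  0.         467.11850122 201.16567398]
 [  0.           0.           1.        ]] [0.50856224 0.00731481 1.27020512] [ 0.04232537 -0.06392894 -1.56639524] ['pixels', 'range_z', 'camera_matrix', 'xyz', 'rotation']
side [[385.69355518   0.         314.7671982 ]
 [  0.         385.69355518 197.42933583]
 [  0.           0.           1.        ]] [0.40811783 0.74941814 0.51826745] [ 0.16001285 -1.47064813 -2.54269962] ['pixels', 'range_z', 'camera_matrix', 'xyz', 'rotation']
```

View pics/top0.png

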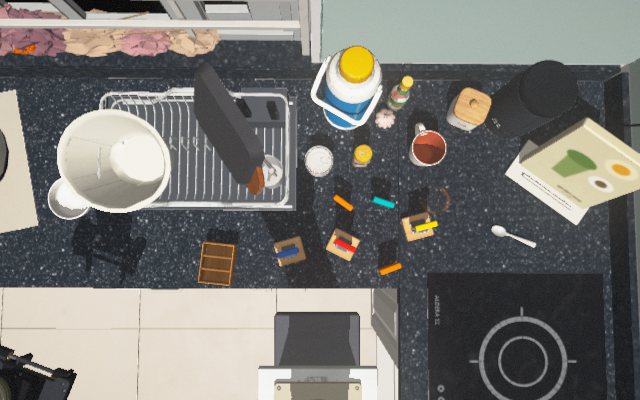

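View pics/side0.png

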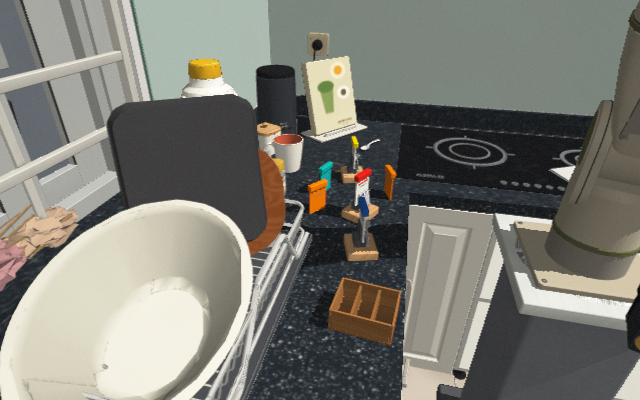

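The top view (up = +x, right = −y) shows the blue bar at (288,253), red at (345,243) and yellow at (425,226). The box is at (216,263), with orange look-alikes at (343,202) and (390,268) and turquoise at (383,202). The side view shows the same layout with the cards upright.

```bash
cat >> h.py <<'E'
def mask(im,n):
    h=cv2.cvtColor(im,cv2.COLOR_RGB2HSV).astype(int); H,S,V=h[...,0],h[...,1],h[...,2]
    a={"red":(H<5)|(H>174),"yellow":(H>23)&(H<33),"blue":(H>105)&(H<125),"orange":(H>7)&(H<20),"turq":(H>82)&(H<98)}[n]
    return a&(S>(140 if n!="orange" else 200))&(V>70)
def cluster(Q):
    m=np.median(Q,0); r=cv2.minAreaRect((Q[:,:2]*1000).astype(np.float32)); return m,r
E
python3 - <<'E'
from h import *
for n in("top","side"):
    im=cv2.imread(f"pics/{n}0.png")[...,::-1]; P=np.load(f"{n}0.npy"); 
    for col in("red","yellow","blue","orange","turq"):
        m=(mask(im,col)&(P[...,2]>.05)&(P[...,2]<.15)&(P[...,0]>.3)&(P[...,0]<.75)&(abs(P[...,1])<.35)).astype(np.uint8)
        k,L,st,ce=cv2.connectedComponentsWithStats(m)
        for i in range(1,k):
            if st[i,4]<25: continue
            Q=P[L==i]; md,r=cluster(Q); 
            zt=np.percentile(Q[:,2],90); T=Q[Q[:,2]>zt-.006]; md2,r2=cluster(T)
            print(n,col,ce[i].round(),st[i,4],"z%.3f"%zt,np.round(r2[0],1),np.round(r2[1],1),round(r2[2],1))
    if n=="top":
        h=cv2.cvtColor(np.ascontiguousarray(im),cv2.COLOR_RGB2HSV)
        for nm,(u0,u1,v0,v1),(za,zb) in [("box",(190,245,235,295),(.035,.055)),("clipc",(268,312,230,272),(.012,.03)),("clipa",(322,366,225,266),(.012,.03)),("clipb",(398,445,208,248),(.012,.03))]:
            Q=P[v0:v1,u0:u1].reshape(-1,3); Q=Q[(Q[:,2]>za)&(Q[:,2]<zb)]; print(nm,len(Q),cluster(Q))
        # obstacle heights
        for nm,(u,v) in dict(jar=(362,155),tin=(319,158),mug=(428,145)).items():
            print(nm,P[v-3:v+3,u-3:u+3].reshape(-1,3).mean(0).round(3))
E
```

```text
top red [345. 245.] 115 z0.124 [478.7 -67.8] [54.  12.1] 63.7
top yellow [364. 154.] 123 z0.104 [ 709.6 -115.9] [37.6 39.5] 45.9
top yellow [426. 226.] 132 z0.123 [ 526.7 -268. ] [13.6 55.7] 15.4
top blue [287. 252.] 99 z0.123 [460.9  73.9] [11.1 53.7] 16.3
top orange [343. 203.] 117 z0.083 [586.  -65.4] [54.8 14. ] 54.1
top orange [390. 268.] 126 z0.084 [ 418.2 -185.6] [13.5 54.3] 19.2
top turq [383. 202.] 120 z0.084 [ 587.3 -169. ] [55.1 13.8] 71.9
box 380 (array([0.42292954, 0.26449517, 0.04295271]), ((427.9049987792969, 262.4653625488281), (84.86027526855469, 106.10294342041016), 84.0087890625))
clipc 429 (array([0.46514784, 0.06876394, 0.02192003]), ((459.7500305175781, 73.64729309082031), (63.676368713378906, 73.8267822265625), 16.143810272216797))
clipa 429 (array([ 0.48169093, -0.06406199,  0.02251715]), ((478.3423767089844, -67.35994720458984), (72.9183349609375, 63.419288635253906), 63.82371139526367))
clipb 437 (array([ 0.52489761, -0.25967671,  0.0225701 ]), ((526.5662231445312, -268.69976806640625), (64.01387786865234, 74.69108581542969), 15.065001487731934))
jar [ 0.706 -0.112  0.101]
tin [ 0.706 -0.003  0.055]
mug [ 0.749 -0.3    0.018]
side red [362. 175.] 131 z0.122 [479.7 -62.9] [54.9 12.9] 64.0
side yellow [354. 142.] 63 z0.122 [ 528.1 -262.6] [12.5 53.1] 14.7
side blue [363. 207.] 133 z0.122 [461.8  77.8] [12.6 54.8] 16.8
side orange [390. 173.] 122 z0.082 [ 419.6 -180.6] [14.5 55.3] 21.0
side orange [317. 187.] 221 z0.081 [586.8 -61.4] [54.4 13.4] 52.9
side turq [325. 169.] 145 z0.081 [ 588.6 -165.9] [55.2 12.7] 71.6
```

```bash
cat >> h.py <<'E'
def plan(x,y,zg,yaw):
    """shift (tool axes) and turn taking the grasp point to x,y,zg, tool down, tool y at yaw deg (mod 180)"""
    s=read_state(); R0=R.from_rotvec(s["ee_rot"]).as_matrix()
    best=None
    for a in (yaw,yaw+180):
        a=np.radians(a); Y=np.array([np.cos(a),np.sin(a),0]); Z=np.array([0,0,-1.]); Rt=np.c_[np.cross(Y,Z),Y,Z]
        t=R.from_matrix(R0.T@Rt).as_rotvec()
        if best is None or np.linalg.norm(t)<np.linalg.norm(best): best=t
    sh=R0.T@(np.array([x,y,zg+.164])-s["ee_pos"])
    print("t%.2f"%s["clock"],"turn",best.round(4),"shift",sh.round(4),"F",np.round(s["wrist_force"],2),"w%.4f"%s["width"],"g%.1f"%s["grip_force"],"pos",np.round(s["ee_pos"],4))
E
python3 -c "
from h import *
plan(.461,.0755,.2,16.3)"
```

```text
t0.10 turn [-1.100e-03  6.000e-04  9.295e-01] shift [-0.4056 -0.393   0.0406] F [-0.71 -0.76 -0.02] w0.0869 g0.0 pos [0.2183 0.5855 0.404 ]
```

```bash
python3 -m inch '[[[0,0,0.15],[-0.03,-0.03,0],-1],[[0,0,0.32],[-0.075,-0.073,0],-1],[[0,0,0.5],[-0.12,-0.117,0],-1],[[0,0,0.68],[-0.165,-0.16,0],-1],[[0,0,0.80],[-0.205,-0.2,0],-1]]' && python3 -c "
from h import *
plan(.461,.0755,.2,16.3)"
```

```text
clock: 0.72
ee_pos: [0.3412, 0.3243, 0.4046]
ee_rot: [-1.725, -2.626, 0.0]
wrist_force: [-0.1, -0.0, 0.3]
width: 0.0869
grip_force: 0.0
t0.72 turn [-1.000e-04 -0.000e+00  1.239e-01] shift [-0.2759  0.0111  0.0406] F [-0.1  -0.02  0.29] w0.0869 g0.0 pos [0.3412 0.3243 0.4046]
```

```bash
python3 -m inch '[[[0,0,0.05],[-0.05,0.002,0.01],-0.2],[[0,0,0.1],[-0.11,0.004,0.02],-0.2],[[0,0,0.124],[-0.17,0.006,0.03],-0.2],[[0,0,0.124],[-0.23,0.009,0.04],-0.2],[[0,0,0.124],[-0.276,0.011,0.04],-0.2]]' && python3 -m inch '[[[0,0,0],[0,0,0],-0.2],[[0,0,0],[0,0,0],-0.2]]'
python3 - <<'E'
from h import *
plan(.461,.0755,.2,16.3)
im,P,c=snap("wrist"); cv2.imwrite("pics/w1.png",im[...,::-1]); np.save("w1.npy",P)
for col in("red","blue"):
    m=mask(im,col)&(P[...,2]>.06)&(P[...,2]<.15)
    if m.sum()<50: continue
    Q=P[m]; zt=np.percentile(Q[:,2],90); T=Q[Q[:,2]>zt-.004]; print(col,m.sum(),zt,cluster(T)[1])
E
```

```text
clock: 1.35
ee_pos: [0.4619, 0.0758, 0.364]
ee_rot: [-1.879, -2.517, 0.002]
wrist_force: [1.1, 0.3, -0.1]
width: 0.0536
grip_force: 0.0
clock: 1.6
ee_pos: [0.4614, 0.0789, 0.3645]
ee_rot: [-1.876, -2.519, 0.0]
wrist_force: [-0.7, 0.6, -0.5]
width: 0.0525
grip_force: 0.0
t1.60 turn [-0.0005 -0.0003  0.0058] shift [-0.0032 -0.0013  0.0005] F [-0.74  0.62 -0.53] w0.0525 g0.0 pos [0.4614 0.0789 0.3645]
red 127 0.11365274676917841 ((485.1552734375, -38.89078903198242), (12.672298431396484, 5.791473865509033), 16.884733200073242)
blue 1621 0.12070223899233914 ((459.38592529296875, 78.20791625976562), (13.25765323638916, 55.08418655395508), 16.067392349243164)
```

View pics/w1.png

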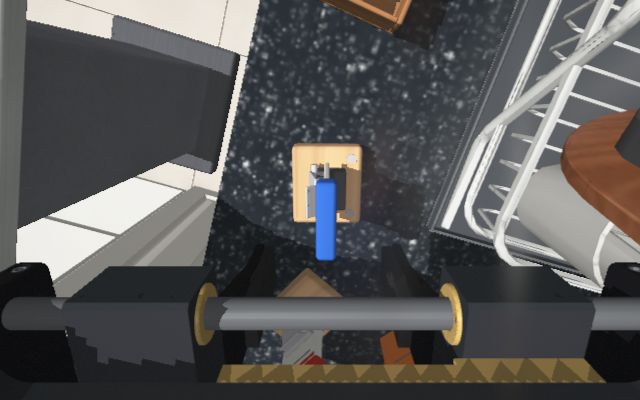

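The wrist view shows the blue bar at (326,220), about midway between the fingers at (265) and (395), so it is aligned.

```bash
python3 -m inch '[[[0,0,0.005],[-0.001,-0.0015,0.03],-0.2],[[0,0,0.005],[-0.001,-0.0015,0.06],-0.2],[[0,0,0.005],[-0.001,-0.0015,0.08],-0.2],[[0,0,0.005],[-0.001,-0.0015,0.088],-0.2],[[0,0,0.005],[-0.001,-0.0015,0.088],-0.2]]' && python3 -c "
from h import *
plan(.46,.0777,.112,16.2)"
```

```text
clock: 2.28
ee_pos: [0.4603, 0.0777, 0.2768]
ee_rot: [-1.882, -2.515, 0.0]
wrist_force: [-0.2, 0.1, -0.6]
width: 0.0523
grip_force: 0.0
t2.27 turn [-0.0004 -0.0001  0.0034] shift [ 0.0001 -0.0003  0.0008] F [-0.25  0.07 -0.56] w0.0523 g0.0 pos [0.4603 0.0777 0.2768]
```

```bash
python3 -m inch '[[[0,0,0],[0,0,0],0.4],[[0,0,0],[0,0,0],0.7],[[0,0,0],[0,0,0],1],[[0,0,0],[0,0,0],1],[[0,0,0],[0,0,0],1]]' 25
```

```text
clock: 2.9
ee_pos: [0.4605, 0.077, 0.2768]
ee_rot: [-1.884, -2.514, -0.0]
wrist_force: [-0.7, 0.3, 0.6]
width: 0.0134
grip_force: 25.0
```

```bash
python3 -m inch '[[[0,0,0],[0,0,-0.0003],1],[[0,0,0],[0,0,-0.0006],1],[[0,0,0],[0,0,-0.001],1],[[0,0,0],[0,0,-0.001],1]]'
```

```text
clock: 3.4
ee_pos: [0.4604, 0.077, 0.2777]
ee_rot: [-1.883, -2.514, 0.0]
wrist_force: [0.5, 0.3, -2.3]
width: 0.0137
grip_force: 25.0
```

```bash
for i in 1 2; do python3 -m inch '[[[0,0,0],[0,0,-0.0003],1],[[0,0,0],[0,0,-0.0006],1],[[0,0,0],[0,0,-0.0006],1]]' | grep -v rot; done
```

```text
clock: 3.78
ee_pos: [0.4604, 0.077, 0.2783]
wrist_force: [0.6, -0.2, -1.6]
width: 0.0136
grip_force: 25.0
clock: 4.15
ee_pos: [0.4605, 0.077, 0.279]
wrist_force: [0.6, -0.2, -2.3]
width: 0.0139
grip_force: 25.0
```

```bash
for i in 1 2; do python3 -m inch '[[[0,0,0],[0,0,-0.0007],1],[[0,0,0],[0,0,-0.0014],1],[[0,0,0],[0,0,-0.002],1],[[0,0,0],[0,0,-0.002],1]]' | grep -v rot; done
python3 - <<'E'
from h import *
im,P,c=snap("side"); cv2.imwrite("pics/s2.png",cv2.resize(im[100:300,280:440],None,fx=3.75,fy=3)[...,::-1])
m=mask(im,"blue")&(P[...,2]>.06)&(P[...,2]<.2); Q=P[m]; print(np.percentile(Q[:,2],[5,90,98]),m.sum())
E
```

```text
clock: 4.65
ee_pos: [0.4605, 0.077, 0.281]
wrist_force: [-0.5, 0.2, -2.5]
width: 0.0142
grip_force: 25.0
clock: 5.15
ee_pos: [0.4605, 0.077, 0.283]
wrist_force: [0.5, 0.0, -0.2]
width: 0.0138
grip_force: 25.0
[0.11415575 0.12789962 0.1283281 ] 125
```

```bash
python3 -m inch '[[[0,0,0],[0,0,-0.005],1],[[0,0,0],[0,0,-0.011],1],[[0,0,0],[0,0,-0.018],1],[[0,0,0],[0,0,-0.026],1],[[0,0,0],[0,0,-0.036],1]]' && python3 -m inch '[[[0,0,0],[0,0,-0.01],1],[[0,0,0],[0,0,-0.025],1],[[0,0,0],[0,0,-0.038],1],[[0,0,0],[0,0,-0.038],1]]'
python3 - <<'E'
from h import *
im,P,c=snap("wrist"); cv2.imwrite("pics/w3.png",im[...,::-1]); np.save("w3.npy",P)
im,P,c=snap("top")
Q=P[225:300,185:250].reshape(-1,3); Q=Q[(Q[:,2]>.036)&(Q[:,2]<.055)]; print(cluster(Q))
im,P,c=snap("side")
Q=P[270:350,320:410].reshape(-1,3); Q=Q[(Q[:,2]>.036)&(Q[:,2]<.055)]; print("side",cluster(Q))
P=np.load("w3.npy");Q=P.reshape(-1,3); Q=Q[(Q[:,2]>.036)&(Q[:,2]<.055)&(Q[:,1]>.18)&(Q[:,0]<.53)&(Q[:,0]>.34)&(Q[:,1]<.35)]; print("wrist",len(Q),cluster(Q))
plan(.462,.262,.19,-6)
E
```

```text
clock: 5.82
ee_pos: [0.4605, 0.077, 0.3198]
ee_rot: [1.883, 2.514, 0.001]
wrist_force: [0.2, 0.1, -0.0]
width: 0.0138
grip_force: 25.0
clock: 6.32
ee_pos: [0.4608, 0.0771, 0.3581]
ee_rot: [1.883, 2.514, 0.003]
wrist_force: [0.6, -0.2, -1.3]
width: 0.0138
grip_force: 25.0
(array([0.42042228, 0.2666474 , 0.04318045]), ((427.8633728027344, 263.1750183105469), (85.4223861694336, 106.81002044677734), 84.50679016113281))
side (array([0.43057803, 0.27460742, 0.04260872]), ((429.71990966796875, 265.69439697265625), (88.09432983398438, 105.9474868774414), 83.86534881591797))
wrist 492 (array([0.4626744 , 0.22292968, 0.04421399]), ((458.2051086425781, 222.34014892578125), (42.605831146240234, 14.12414836883545), 15.445393562316895))
t6.47 turn [-0.0006  0.      0.3897] shift [0.1771 0.0536 0.0025] F [-0.54  0.4  -0.23] w0.0137 g25.0 pos [0.4603 0.077  0.3566]
```

```bash
python3 -m inch '[[[0,0,0.08],[0.035,0.0107,0],1],[[0,0,0.2],[0.08,0.024,0],1],[[0,0,0.31],[0.13,0.039,0],1],[[0,0,0.39],[0.165,0.05,0],1],[[0,0,0.39],[0.177,0.0536,0],1]]' && python3 -m inch '[[[0,0,0],[0,0,0],1],[[0,0,0],[0,0,0],1]]' >/dev/null
python3 - <<'E'
from h import *
im,P,c=snap("wrist"); cv2.imwrite("pics/w4.png",im[...,::-1]); np.save("w4.npy",P)
Q=P.reshape(-1,3); Q=Q[(Q[:,2]>.036)&(Q[:,2]<.055)&(Q[:,1]>.2)&(Q[:,0]<.53)&(Q[:,0]>.34)&(Q[:,1]<.35)]; print("wrist",len(Q),cluster(Q))
plan(.4626,.261,.077,-6)
E
```

```text
clock: 7.1
ee_pos: [0.4615, 0.2642, 0.356]
ee_rot: [-2.332, -2.105, 0.002]
wrist_force: [0.9, -1.0, -0.2]
width: 0.014
grip_force: 25.0
wrist 3305 (array([0.41506705, 0.27311084, 0.04383789]), ((427.5621337890625, 267.36505126953125), (83.62202453613281, 106.0714111328125), 84.0681381225586))
t7.40 turn [ 0.      0.0002 -0.0018] shift [0.0006 0.     0.116 ] F [ 0.01 -0.83 -1.58] w0.0136 g25.0 pos [0.4625 0.2604 0.357 ]
```

View pics/w4.png

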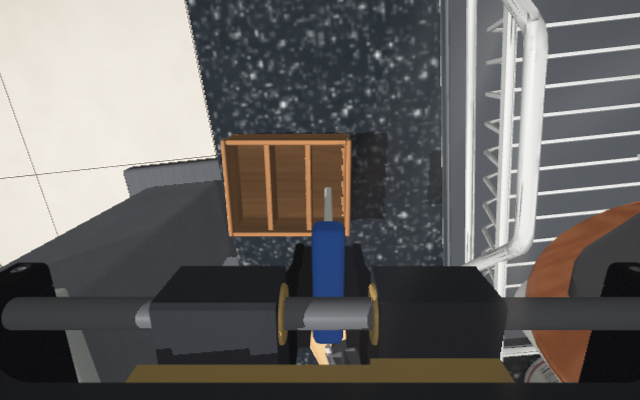

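The wrist view shows the blue card held above the box's right-hand slot. The card is at (326,200) and the slot spans (310–347), so it should fit.

```bash
python3 -m inch '[[[0,0,0],[0.003,-0.001,0.02],1],[[0,0,0],[0.003,-0.001,0.05],1],[[0,0,0],[0.003,-0.001,0.08],1],[[0,0,0],[0.003,-0.001,0.1],1],[[0,0,0],[0.003,-0.001,0.11],1]]' && python3 -m inch '[[[0,0,0],[0,0,0.002],1],[[0,0,0],[0,0,0.004],1],[[0,0,0],[0,0,0.0045],1],[[0,0,0],[0,0,0.0045],1]]'
```

```text
clock: 8.02
ee_pos: [0.4615, 0.2639, 0.2462]
ee_rot: [2.336, 2.1, -0.002]
wrist_force: [-0.4, 0.2, -0.9]
width: 0.0138
grip_force: 25.0
clock: 8.52
ee_pos: [0.4616, 0.2651, 0.2428]
ee_rot: [-2.335, -2.102, -0.001]
wrist_force: [-0.6, -0.9, -0.5]
width: 0.0138
grip_force: 25.0
```

```bash
python3 -m inch '[[[0,0,0],[0,0,0.001],1],[[0,0,0],[0,0,0.0018],1],[[0,0,0],[0,0,0.0018],1]]'|grep -v rot && python3 -m inch '[[[0,0,0],[0,0,0],0.6],[[0,0,0],[0,0,0],0.4],[[0,0,0],[0,0,0],0.2],[[0,0,0],[0,0,0],0.2]]' |grep -v rot && python3 -m inch '[[[0,0,0],[0,0,-0.02],0.2],[[0,0,0],[0,0,-0.05],0.2],[[0,0,0],[0,0,-0.09],0.2],[[0,0,0],[0,0,-0.12],0.2],[[0,0,0],[0,0,-0.12],0.2]]'
python3 - <<'E'
from h import *
im,P,c=snap("wrist"); cv2.imwrite("pics/w5.png",im[...,::-1])
m=mask(im,"blue")&(P[...,2]>.02)&(P[...,2]<.15);Q=P[m];print(m.sum(),np.percentile(Q[:,2],90),cluster(Q)[1])
plan(.479,-.065,.2,-26.2)
E
```

```text
clock: 8.9
ee_pos: [0.4616, 0.2651, 0.2408]
wrist_force: [-0.3, 0.3, 1.1]
width: 0.0133
grip_force: 25.0
clock: 9.4
ee_pos: [0.4614, 0.265, 0.2406]
wrist_force: [0.2, 0.3, -0.5]
width: 0.0329
grip_force: 0.0
clock: 10.02
ee_pos: [0.462, 0.2652, 0.363]
ee_rot: [-2.335, -2.102, -0.007]
wrist_force: [0.2, -0.9, -0.4]
width: 0.0345
grip_force: 0.0
1242 0.08471642330164073 ((460.3544921875, 266.6705322265625), (54.72932052612305, 13.44270133972168), 83.41561889648438)
t10.07 turn [ 0.0009 -0.0017  0.3523] shift [-0.3264  0.0519 -0.0031] F [ 0.02  0.03 -0.66] w0.0349 g0.0 pos [0.4616 0.2651 0.3614]
```

View pics/w5.png

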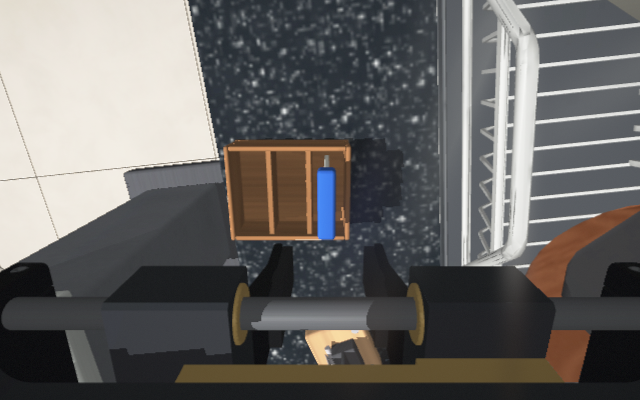

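The blue card stands upright in the right slot at (326,200). Now the red card.

```bash
python3 -m inch '[[[0,0,0.06],[-0.04,0.006,-0.003],-0.1],[[0,0,0.14],[-0.09,0.014,-0.003],-0.2],[[0,0,0.22],[-0.145,0.023,-0.003],-0.2],[[0,0,0.3],[-0.2,0.032,-0.003],-0.2],[[0,0,0.352],[-0.255,0.041,-0.003],-0.2]]' && python3 -c "
from h import *
plan(.479,-.065,.2,-26.2)"
```

```text
clock: 10.7
ee_pos: [0.475, 0.0054, 0.3626]
ee_rot: [-2.668, -1.658, 0.002]
wrist_force: [0.9, -0.3, 0.5]
width: 0.0521
grip_force: 0.0
t10.70 turn [-0.0011  0.0007 -0.0016] shift [-0.0613  0.0348 -0.0014] F [ 0.91 -0.31  0.55] w0.0521 g0.0 pos [0.475  0.0054 0.3626]
```

```bash
python3 -m inch '[[[0,0,0],[-0.03,0.017,0],-0.2],[[0,0,0],[-0.055,0.031,0],-0.2],[[0,0,0],[-0.0613,0.0345,0],-0.2],[[0,0,0],[-0.0613,0.0345,0],-0.2],[[0,0,0],[-0.0613,0.0345,0],-0.2]]' >/dev/null
python3 - <<'E'
from h import *
im,P,c=snap("wrist"); cv2.imwrite("pics/w6.png",im[...,::-1])
m=mask(im,"red")&(P[...,2]>.08)&(P[...,2]<.15);Q=P[m];zt=np.percentile(Q[:,2],90);Q=Q[Q[:,2]>zt-.004];r=cluster(Q)[1];print(len(Q),zt,r)
plan(r[0][0]/1000,r[0][1]/1000,.112,-26.2)
E
```

```text
1555 0.1206586509048246 ((478.10223388671875, -63.400726318359375), (55.19686508178711, 13.700693130493164), 63.19687271118164)
t11.38 turn [-0.0004 -0.      0.0022] shift [-0.002  -0.0005  0.0874] F [0.57 0.42 0.03] w0.0523 g0.0 pos [ 0.4795 -0.0618  0.3634]
```

View pics/w6.png

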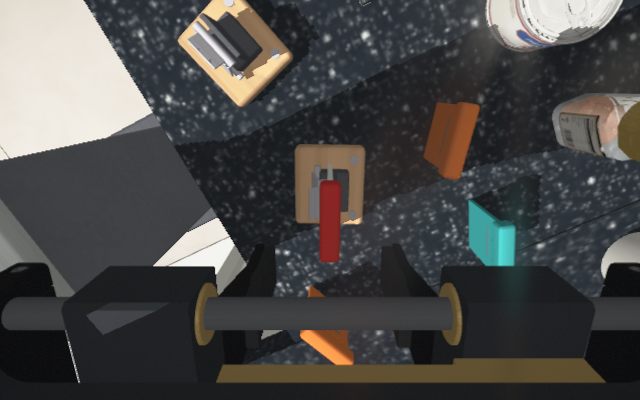

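The red bar at (330,220) is centred between the fingers, and emptied clip c is at (235,50). Descending to grip.

```bash
python3 -m inch '[[[0,0,0],[-0.002,-0.0005,0.03],-0.2],[[0,0,0],[-0.002,-0.0005,0.06],-0.2],[[0,0,0],[-0.002,-0.0005,0.08],-0.2],[[0,0,0],[-0.002,-0.0005,0.087],-0.2],[[0,0,0],[-0.002,-0.0005,0.087],-0.2]]' >/dev/null && python3 -m inch '[[[0,0,0],[0,0,0],0.4],[[0,0,0],[0,0,0],0.7],[[0,0,0],[0,0,0],1],[[0,0,0],[0,0,0],1],[[0,0,0],[0,0,0],1]]' 25 && python3 -m inch '[[[0,0,0],[0,0,-0.0003],1],[[0,0,0],[0,0,-0.0006],1],[[0,0,0],[0,0,-0.001],1],[[0,0,0],[0,0,-0.001],1]]'
```

```text
clock: 12.62
ee_pos: [0.4783, -0.0649, 0.2768]
ee_rot: [2.666, 1.66, 0.001]
wrist_force: [2.6, -0.7, -2.1]
width: 0.014
grip_force: 25.0
clock: 13.12
ee_pos: [0.4781, -0.0648, 0.2776]
ee_rot: [2.667, 1.66, 0.0]
wrist_force: [4.3, -1.6, -6.6]
width: 0.0137
grip_force: 25.0
```

```bash
for i in 1 2; do python3 -m inch '[[[0,0,0],[0,0,0],1]]' | egrep 'pos|wrist'; done
python3 - <<'E'
from h import *
im,P,c=snap("side")
m=mask(im,"red")&(P[...,2]>.08)&(P[...,2]<.2); Q=P[m]; print(np.percentile(Q[:,2],[90,98]),m.sum())
E
```

```text
ee_pos: [0.4781, -0.0647, 0.2776]
wrist_force: [4.5, -2.8, -6.5]
ee_pos: [0.4781, -0.0647, 0.2776]
wrist_force: [4.5, -2.8, -5.7]
[0.12260684 0.12315944] 77
```

Clip a holds a steady 6 N with no slide, so it is good. Lower back and let go.

```bash
python3 -m inch '[[[0,0,0],[0,0,0.0005],1],[[0,0,0],[0,0,0.001],1],[[0,0,0],[0,0,0.001],1]]'|egrep 'pos|wrist' && python3 -m inch '[[[0,0,0],[0,0,0],0.6],[[0,0,0],[0,0,0],0.3],[[0,0,0],[0,0,0],0],[[0,0,0],[0,0,0],-0.2],[[0,0,0],[0,0,0],-0.2]]' |egrep 'pos|wrist|width' && python3 -m inch '[[[0,0,0],[0,0,-0.02],-0.2],[[0,0,0],[0,0,-0.05],-0.2],[[0,0,0],[0,0,-0.08],-0.2],[[0,0,0],[0,0,-0.087],-0.2]]' >/dev/null
python3 - <<'E'
from h import *
im,P,c=snap("wrist")
m=mask(im,"red")&(P[...,2]>.08)&(P[...,2]<.15);Q=P[m];zt=np.percentile(Q[:,2],90);Q=Q[Q[:,2]>zt-.004];r=cluster(Q)[1];print(len(Q),zt,r)
plan(.527,-.2655,.2,15.2)
E
```

```text
ee_pos: [0.4785, -0.0649, 0.2774]
wrist_force: [1.2, -2.2, 5.6]
ee_pos: [0.478, -0.0646, 0.2765]
wrist_force: [0.0, 0.1, -0.1]
width: 0.0481
1574 0.12129241272848931 ((478.27569580078125, -63.506202697753906), (55.115657806396484, 13.296736717224121), 63.39997863769531)
t14.97 turn [ 0.0021 -0.001  -0.7222] shift [-0.1587  0.1322  0.0009] F [1.42 0.45 0.68] w0.0523 g0.0 pos [ 0.4784 -0.0647  0.3649]
```

```bash
python3 -m inch '[[[0,0,-0.12],[-0.03,0.025,0],-0.2],[[0,0,-0.28],[-0.065,0.054,0],-0.2],[[0,0,-0.45],[-0.105,0.087,0],-0.2],[[0,0,-0.6],[-0.14,0.117,0],-0.2],[[0,0,-0.722],[-0.1587,0.1322,0],-0.2]]' >/dev/null&&  python3 -m inch '[[[0,0,0],[0,0,0],-0.2],[[0,0,0],[0,0,0],-0.2],[[0,0,0],[0,0,0],-0.2]]' >/dev/null
python3 - <<'E'
from h import *
im,P,c=snap("wrist"); cv2.imwrite("pics/w7.png",im[...,::-1])
m=mask(im,"yellow")&(P[...,2]>.11)&(P[...,2]<.15);Q=P[m];zt=np.percentile(Q[:,2],90);Q=Q[Q[:,2]>zt-.004];r=cluster(Q)[1];print(len(Q),zt,r)
plan(r[0][0]/1000,r[0][1]/1000,.112,15.2)
E
```

```text
209 0.11994305640301349 ((526.8120727539062, -264.3957214355469), (12.907896995544434, 55.157615661621094), 16.32640266418457)
t16.02 turn [ 0.0002 -0.0008  0.0006] shift [-0.0002 -0.0001  0.0875] F [ 0.41 -0.29  0.65] w0.0526 g0.0 pos [ 0.5269 -0.2642  0.3635]
```

View pics/w7.png

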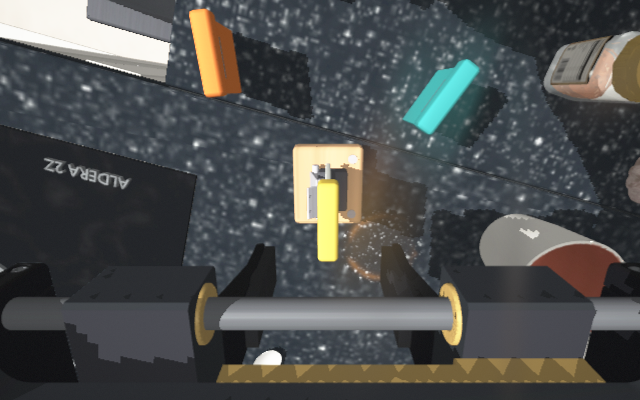

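The yellow bar at (328,220) is centred between the fingers, and the mug at (550,260) is well clear.

```bash
python3 -m inch '[[[0,0,0],[0,0,0.03],-0.2],[[0,0,0],[0,0,0.06],-0.2],[[0,0,0],[0,0,0.08],-0.2],[[0,0,0],[0,0,0.087],-0.2],[[0,0,0],[0,0,0.087],-0.2]]' >/dev/null && python3 -m inch '[[[0,0,0],[0,0,0],0.4],[[0,0,0],[0,0,0],0.7],[[0,0,0],[0,0,0],1],[[0,0,0],[0,0,0],1],[[0,0,0],[0,0,0],1]]' 25 && python3 -m inch '[[[0,0,0],[0,0,-0.0003],1],[[0,0,0],[0,0,-0.0006],1],[[0,0,0],[0,0,-0.0008],1],[[0,0,0],[0,0,-0.0008],1]]'; for i in 1 2; do python3 -m inch '[[[0,0,0],[0,0,0],1]]' | egrep 'pos|wrist'; done
```

```text
clock: 17.27
ee_pos: [0.5268, -0.2653, 0.2767]
ee_rot: [1.908, 2.495, 0.0]
wrist_force: [1.5, -0.3, 0.5]
width: 0.0139
grip_force: 25.0
clock: 17.77
ee_pos: [0.5268, -0.2653, 0.2774]
ee_rot: [-1.908, -2.496, -0.0]
wrist_force: [2.3, 0.6, -2.2]
width: 0.0138
grip_force: 25.0
ee_pos: [0.5267, -0.2654, 0.2774]
wrist_force: [1.4, 1.1, -2.3]
ee_pos: [0.5267, -0.2654, 0.2774]
wrist_force: [1.6, 0.7, -1.3]
```

```bash
for i in 1 2; do python3 -m inch '[[[0,0,0],[0,0,-0.0003],1],[[0,0,0],[0,0,-0.0005],1],[[0,0,0],[0,0,-0.0005],1]]' | egrep 'pos|wrist'; done
```

```text
ee_pos: [0.5267, -0.2654, 0.278]
wrist_force: [0.6, 1.2, -1.5]
ee_pos: [0.5267, -0.2654, 0.2785]
wrist_force: [2.6, -0.2, -1.2]
```

```bash
for i in 1 2; do python3 -m inch '[[[0,0,0],[0,0,-0.0007],1],[[0,0,0],[0,0,-0.0014],1],[[0,0,0],[0,0,-0.002],1],[[0,0,0],[0,0,-0.002],1]]' | egrep 'pos|wrist'; done
python3 - <<'E'
from h import *
im,P,c=snap("side")
m=mask(im,"yellow")&(P[...,2]>.06)&(P[...,2]<.2)&(P[...,1]<-.2)&(P[...,0]<.6); Q=P[m]; print(np.percentile(Q[:,2],[5,90,98]),m.sum())
plan(.527,-.2655,.25,15.2)
E
```

```text
ee_pos: [0.5267, -0.2654, 0.2805]
wrist_force: [1.1, 0.2, -0.9]
ee_pos: [0.5267, -0.2654, 0.2825]
wrist_force: [2.0, 0.6, -0.7]
[0.113873   0.12754352 0.12789213] 56
t19.82 turn [ 0.0001 -0.0001 -0.0002] shift [-1.000e-04  3.000e-04 -1.315e-01] F [ 0.41  1.6  -0.47] w0.0137 g25.0 pos [ 0.5267 -0.2654  0.2825]
```

Clip b slides too, so draw it out.

```bash
python3 -m inch '[[[0,0,0],[0,0,-0.005],1],[[0,0,0],[0,0,-0.011],1],[[0,0,0],[0,0,-0.018],1],[[0,0,0],[0,0,-0.026],1],[[0,0,0],[0,0,-0.036],1]]'|egrep 'pos|wrist' && python3 -m inch '[[[0,0,0],[0,0,-0.015],1],[[0,0,0],[0,0,-0.035],1],[[0,0,0],[0,0,-0.055],1],[[0,0,0],[0,0,-0.075],1],[[0,0,0],[0,0,-0.075],1]]' |egrep 'pos|wrist|wid' && python3 -c "
from h import *
plan(.394,.2705,.23,-6)"
```

```text
ee_pos: [0.5265, -0.2656, 0.3191]
wrist_force: [-0.5, 0.3, 0.1]
ee_pos: [0.5268, -0.2659, 0.3953]
wrist_force: [-0.5, -0.4, -0.2]
width: 0.0139
t21.07 turn [0.0029 0.001  0.3695] shift [5.524e-01 1.220e-02 5.000e-04] F [-0.55 -0.41 -0.15] w0.0139 g25.0 pos [ 0.5268 -0.2659  0.3953]
```

```bash
python3 -m inch '[[[0,0,0.04],[0.035,0.001,0],1],[[0,0,0.1],[0.085,0.002,0],1],[[0,0,0.17],[0.14,0.003,0],1],[[0,0,0.24],[0.195,0.004,0],1],[[0,0,0.3],[0.25,0.0055,0],1]]'|egrep 'pos|wid' && python3 -c "
from h import *
plan(.394,.2705,.22,-6)"
```

```text
ee_pos: [0.4655, -0.0211, 0.393]
width: 0.0135
t21.70 turn [-0.0002 -0.0002  0.0678] shift [ 0.2887 -0.0822  0.0091] F [ 1.18 -0.   -0.26] w0.0135 g25.0 pos [ 0.4655 -0.0211  0.393 ]
```

```bash
python3 -m inch '[[[0,0,0.02],[0.055,-0.0157,0],1],[[0,0,0.04],[0.11,-0.0313,0],1],[[0,0,0.068],[0.165,-0.047,0],1],[[0,0,0.068],[0.22,-0.0626,0.005],1],[[0,0,0.068],[0.27,-0.077,0.009],1]]' >/dev/null && python3 -m inch '[[[0,0,0],[0.012,-0.0035,0],1],[[0,0,0],[0.0187,-0.0052,0.015],1],[[0,0,0],[0.0187,-0.0052,0.03],1],[[0,0,0],[0.0187,-0.0052,0.03],1],[[0,0,0],[0.0187,-0.0052,0.03],1]]'
python3 - <<'E'
from h import *
plan(.394,.2703,.079,-6)
im,P,c=snap("wrist"); cv2.imwrite("pics/w8.png",im[...,::-1])
Q=P.reshape(-1,3); Q=Q[(Q[:,2]>.036)&(Q[:,2]<.055)&(Q[:,1]>.2)&(Q[:,0]<.53)&(Q[:,0]>.33)&(Q[:,1]<.35)]; print("wrist",len(Q),cluster(Q))
E
```

```text
clock: 22.95
ee_pos: [0.3962, 0.2682, 0.3545]
ee_rot: [-2.334, -2.102, -0.0]
wrist_force: [0.6, 0.3, 0.0]
width: 0.0139
grip_force: 25.0
t22.95 turn [ 0.0001 -0.0001  0.0002] shift [ 0.0019 -0.0024  0.1115] F [0.57 0.27 0.01] w0.0139 g25.0 pos [0.3962 0.2682 0.3545]
wrist 3248 (array([0.43533351, 0.27997062, 0.04380974]), ((427.6864929199219, 267.4430236816406), (83.5591049194336, 106.27437591552734), 83.88842010498047))
```

View pics/w8.png

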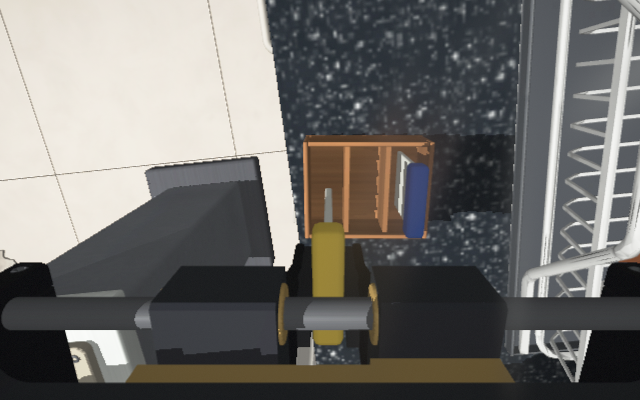

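The yellow card at (328,205) is over the left slot (308–345), and blue still stands in the right slot at (414,200). Lowering.

```bash
python3 -m inch '[[[0,0,0],[0.0025,-0.0022,0.02],1],[[0,0,0],[0.0025,-0.0022,0.05],1],[[0,0,0],[0.0025,-0.0022,0.08],1],[[0,0,0],[0.0025,-0.0022,0.1],1],[[0,0,0],[0.0025,-0.0022,0.109],1]]'|egrep 'pos|wri' && python3 -m inch '[[[0,0,0],[0,0,0.002],1],[[0,0,0],[0,0,0.004],1],[[0,0,0],[0,0,0.0045],1],[[0,0,0],[0,0,0.0045],1]]'|egrep 'pos|wri'
```

```text
ee_pos: [0.3939, 0.2714, 0.245]
wrist_force: [-0.2, -0.5, 1.0]
ee_pos: [0.3939, 0.2717, 0.2413]
wrist_force: [0.0, -0.1, -0.3]
```

```bash
python3 -m inch '[[[0,0,0],[0,0,0.0005],0.6],[[0,0,0],[0,0,0.0005],0.4],[[0,0,0],[0,0,0.0005],0.2],[[0,0,0],[0,0,0.0005],0.2]]' |egrep 'wid|wri' && python3 -m inch '[[[0,0,0],[0,0,-0.02],0.2],[[0,0,0],[0,0,-0.05],0.2],[[0,0,0],[0,0,-0.09],0.2],[[0,0,0],[0,0,-0.12],0.2],[[0,0,0],[0,0,-0.12],0.2]]' |egrep 'pos|wri'
python3 - <<'E'
from h import *
for n in("wrist","top","side"):
    im,P,c=snap(n); 
    if n=="top": cv2.imwrite("pics/t9.png",cv2.resize(im[170:300,180:460],None,fx=2.8,fy=2.8)[...,::-1])
    for col in("yellow","blue","red"):
        m=(mask(im,col)&(P[...,2]>.02)&(P[...,2]<.15)&(P[...,0]<.6)&(P[...,1]>-.35)&(P[...,1]<.35));Q=P[m]
        if len(Q)>20: zt=np.percentile(Q[:,2],90);print(n,col,len(Q),zt.round(4),cluster(Q[Q[:,2]>zt-.005])[1])
E
```

```text
wrist_force: [0.2, -0.7, -0.4]
width: 0.0334
ee_pos: [0.3943, 0.272, 0.3627]
wrist_force: [-1.2, 0.5, -0.1]
wrist yellow 593 0.0846 ((392.96759033203125, 272.08135986328125), (55.77980422973633, 12.874119758605957), 83.6252670288086)
top yellow 80 0.0856 ((393.09735107421875, 264.0861511230469), (48.0290412902832, 13.345769882202148), 84.40019226074219)
top blue 58 0.0868 ((459.586181640625, 250.7470703125), (32.536888122558594, 10.091813087463379), 89.75611877441406)
top red 110 0.124 ((478.8158264160156, -67.59275817871094), (53.488319396972656, 12.057840347290039), 63.681610107421875)
side yellow 251 0.0859 ((394.7836608886719, 271.27630615234375), (55.07666015625, 13.671581268310547), 84.1478271484375)
side blue 241 0.0859 ((461.88214111328125, 265.052490234375), (55.27310562133789, 12.936476707458496), 84.56812286376953)
side red 41 0.1223 ((472.8538513183594, -77.31786346435547), (23.768569946289062, 11.678163528442383), 62.97739028930664)
```

View pics/t9.png

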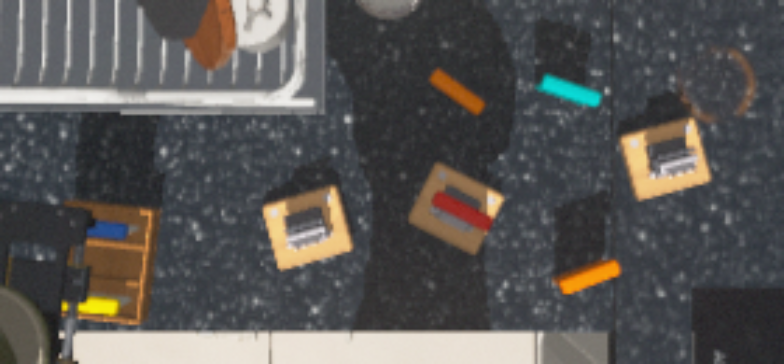

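The picture shows blue and yellow standing in the outer slots at (107,231) and (92,305), red still seated at (462,210), and clips b and c empty. The gripper is clear of everything.

```bash
python3 -c "
from plant import *
print(hand_in())"
```

```text
the job is handed in; nothing more can be done
None
```

Clips b and c were worn, so the yellow and blue cards now stand in the box's outer slots; clip a held at about 6 N (slightly over the 5 N asked), so the red card stays seated, and the job is handed in.

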